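# Fit the camera head and run its gauge arm out to the index

## Task

The camera head has to be brought up to the microtome at a set distance. Slide it onto the T rail at the free end of the gauge arm, lens facing outward away from the sleeve, until the detent holds it, and let go of it. Then squeeze the arm's grip block so that its lock button is pressed in, draw the arm out of the sleeve until its pointer stands level with the setting index on the scale, and finish holding it there with the button still squeezed and the camera head still seated; do not shift the setting index or push the other things about.

Things in the scene. Friction and masses are not known exactly. Their poses are not given: they have to be found in the camera images.
- gauge_stand: fixed stand of the telescoping gauge arm: grey foot plate 165 x 76 x 10 mm under a bare aluminium sleeve (203 x 50 mm, top 95 mm above the worktop). Origin on the worktop under the sleeve's mouth; x = the way the arm runs out (sleeve at x = -203 to 3 mm), y across, z up. An 8 mm slot runs down the sleeve's top, with a scale on its -y side (white strip, dark lines, 10 mm a division).
- gauge_arm (a joint): how far the arm is drawn out along the stand's x, m: 0 = fully in (start, hard stop), up to 0.13. Locked at 0 (1.5 mm play) until the lock button is pressed in over 5 mm. A spring always draws it back with 2.5 to 4 N. If the button is let go while it is out, the arm runs back until its latch meets the outside of the catch, at about 16 mm; squeeze again to move it.
- lock_button (a joint): travel of the lock button, m: 0 = out, 0.006 = fully in. Grey ribbed pad, 28 mm along the arm, 30 mm high, centred on grip_block's height, on the -y side of the black grip block; it stands 8 mm proud and moves along +y. 4 N to start, 9 N fully in: a gripper closing on the block across y (20 N or more) presses it.
- grip_block (a point): point in the arm's black grip block, 90 mm above the worktop, 40 mm outside the sleeve's mouth while the arm is in; axes as the stand; travels with the arm. The block is 34 mm along x, 26 mm across y (34 with the button out, 28 with it in), its top 20 mm above this point, its underside 35 mm below; free from above and on both y sides.
- rail_seat (a point): where the camera head's origin lies when seated on the arm's T rail: 71 mm above the worktop, 85 mm farther out along x than grip_block; axes as the stand; travels with the arm. The rail's flange is 28 mm wide, 6 mm thick, its top 14 mm above this point, on a 14 mm stem. A cross plate stops the head 1 mm past the seat.
- rail_nose (a point): tip of the T rail, at the flange's mid height, 40 mm beyond rail_seat along x; round in plan (radius 14 mm). The head goes on over it, moving along -x. In the flange top right above rail_seat a sprung round nub stands 4 mm up (the detent): from 28 mm before the seat on it pushes back with some 2 to 10 N, then drops into the head's notch at the seat.
- camera_head: loose camera head, about 0.16 kg: dark C-shaped shoe 60 (x) x 44 x 20 mm, open below, with a grey camera body 34 (x) x 26 x 32 mm upright in the middle of its top (52 mm in all), to be gripped across y. Origin at the centre of the underside; z up, x = the way the lens looks. Starts flat on the worktop to the right of the microtome.
- lens (a point): centre of the front of the lens (black barrel 22 mm across, 10 mm long), 27 mm along x and 36 mm above the head's origin. The shoe's channel along x is 31 mm wide, from 4 to 14 mm above the underside (bevelled to 17 at both mouths), lips below leave a 19 mm gap. Seated, its roof lies on the flange; slide it on with the origin 1 to 3 mm above rail_seat's height to be clear above and below.
- pointer_tip (a point): tip of the arm's small black pointer, which stands up through the slot in the sleeve's top, about 100 mm above the worktop; axes as the stand; travels with the arm, 200 mm behind grip_block
- index_tip (a point): tip of the setting index, a small black clip 12 mm long on the sleeve's -y top edge, its point towards the slot, about 100 mm above the worktop; axes as the stand. At the start it is 50 to 110 mm beyond the pointer along x: the arm must be drawn out by that much, until the two tips face each other across the strip.
- brush_2: loose bystander: thin paint brush, 159 mm long, 7 mm thick, on the worktop under or near the arm. Origin at its middle.
- cassette_3: loose bystander: small tissue cassette 28 x 46 x 14 mm, on the worktop left of the microtome. Origin at the centre of its underside. The microtome is a fixed machine between the camera head and the stand: 200 mm high from world x = 0.45 on, y = -0.18 to -0.03, and higher behind x = 0.6; carry things across above 0.25 m.
- marker_1: loose bystander: marker pen 135 mm long, 12 mm thick, on the worktop near the front edge. Origin at its middle.
Not all that is in view belongs to the job. Leave any purple look-alike of the camera_head alone.

How it is judged:
By the outcome, as a careful person would: the job done as asked, in the order asked, and still so for the second after the job is handed in, while the arm keeps its last pose, push and grip.
It also fails if it takes over 64 s, if anything falls off the work surface, if the arm or the gripper's body presses on something with over 40 N, if the wrist force passes 120 N, or if a joint passes its speed limit or range.

## Robot

A 6-joint arm with a two-finger parallel gripper is mounted at the origin on a cart in front of the work surface, level with it; the furniture and walls round the work are solid. World frame = base frame: x ahead of the robot, y to its left, z up, the work surface at z = 0. Lengths are in m, angles in rad, forces in N, time in s.
With the tool pointing down it reaches from about 0.35 to 0.775 m from the base axis. Payload 5.5 kg.
Tool frame: the origin (TCP) lies where the fingers leave the gripper's body, on its centre line; the fingertips stand env.tip_reach ahead of it and the grasp point (between the pads) lies 54 mm ahead of it (env.tip_reach is the distance from the TCP to the fingertips, in m); z points along the fingers, y is the line along which they close (so a half turn about z gives the same grasp; the last joint's range is limited). The gripper opens to 85 mm and grips with 20 to 120 N. Pads are 22 mm wide; open, the fingers measure 114 mm over their backs; the gripper's body (76 mm by 85 mm) begins 54 mm behind the grasp point. The pads swing forward as they close: fully open they stand 13 mm farther back than shut.
Start: joints at [1.115, 0.313, 0.046, 1.304, 0, 1.431], TCP at [0.179, 0.547, 0.304] pointing down, gripper open.
Joint ranges: [-2.76, 2.76], [-0.86, 1.69], [-1.03, 1.26], [-2.2, 2.34], [-1.47, 1.5], [-3.14, 3.14]. Speed limits (rad/s): [2.57, 2.57, 3.14, 3.14, 3.14, 3.14].

## Interface

Orientations are given as a unit quaternion [w, x, y, z].
In Python, from workcell import status, optics, hand_in, env gives the robot as it stands.
- The arm moves only by the shell command python3 -m handwheel 'ROWS' [FORCE]. ROWS is a JSON object whose one key "deltas" holds a list of rows, each a list of 5 numbers: the opening, from -1 (shut) to 1 (fully open), then the shift along the tool's x, y, z in units of 40 mm (1.0 is 40 mm), then the turn about the tool's z in units of 10 degrees (1.0 is 10 degrees). In form: {"deltas": [[jaw, x, y, z, roll], ...]}. A call has 1 to 20 rows; each row shifts and turns the commanded pose from where the row before left it, along the tool's axes as they then stand; what a row does not reach is not made up. A row lasts 1/8 s, in which the tool goes at most 62.5 mm and 10.7 degrees, less where a joint would pass 70% of its speed; a pose out of reach is approached as far as the arm can. A call is refused whole if a number of a shift passes 1 or a number of a turn 1, either way. A call with a gripper value outside its range is refused whole. The fingers move at their own pace and stop on an object; FORCE is the grip in N (left out, the last holds). Time passes only in rows, so rows that do not move let the fingers close. It gives the time, the measured TCP pose, the force, the opening and the grip force at its end, in the units of the state.
- status.get_state(): the state, without advancing time (a new reading comes with each control period).
- optics.read_camera(name): name is "scene" or "top" or "wrist"; returns a dict with "frame" (420x560x3 uint8, red, green, blue), "depth" (420x560 float32, m along the optical axis (not along the pixel's ray), 0 where there is no reading), "vfov" (degrees; the focal length in pixels is half the picture's height over the tangent of half this angle, whatever the lens; pixels are square), "cx", "cy" (the principal point, pixels), "origin" and "attitude" of the camera in the world. Camera axes: x right, y down, z forward; pixel columns grow to the right and rows downward; lengths in m; the calibration is good to about 2 mm. A picture is of the moment at which its call begins.
- hand_in(): hands the job in; it is judged then, once.
The state is a dict: "clock": time; "joint_pos": joint angles; "qvel": joint speeds; "tau": joint torques, N m; "tcp_pos": TCP position; "orientation": TCP orientation; "wrist_force": force on the tool from outside, world axes, zero at the start; "ft_torque": the same for the moment, N m; "finger_gap": finger opening in m; "grip_force": force on a finger pad.
Only numpy, scipy, OpenCV 4.12 (cv2) and the standard library are available. Lean on these libraries where they do the work, as an engineer would, in place of code of your own. Each camera call takes 0.05 s, during which the arm holds its last target. There are 200 camera calls.

## Working session

There is one attempt and no reset: what is moved stays moved. The work goes in short steps, Python scripts to look and compute and a shell command to move; the robot and the scene stay as the last step left them, time stands still between calls to the robot, and variables do not carry over. Pictures are saved under pics/ and viewed, at most 10 in all, crops included, and the job is handed in when it is done.

```bash
ls; mkdir -p pics; cat > h.py <<'E'
import numpy as np, cv2
from workcell import status, optics, env
from scipy.spatial.transform import Rotation as R
def rot(q): q=np.array(q); 
def RM(q):
    q=np.array(q,float)
    return q if q.shape==(3,3) else R.from_quat([q[1],q[2],q[3],q[0]]).as_matrix()
def grab(n):
    c=optics.read_camera(n); np.save(f'pics/{n}.npy',c,allow_pickle=True); return c
def load(n): return np.load(f'pics/{n}.npy',allow_pickle=True).item()
def f(c): return c['frame'].shape[0]/2/np.tan(np.radians(c['vfov'])/2)
def ray(c,u,v): return RM(c['attitude'])@np.array([(u-c['cx'])/f(c),(v-c['cy'])/f(c),1])
def plane(c,u,v,z): d=ray(c,u,v);o=np.array(c['origin']); return o+d*(z-o[2])/d[2]
def dep(c,u,v): return np.array(c['origin'])+ray(c,u,v)*c['depth'][int(round(v)),int(round(u))]
def cloud(c):
    H,W=c['depth'].shape;u,v=np.meshgrid(np.arange(W),np.arange(H))
    d=np.stack([(u-c['cx'])/f(c),(v-c['cy'])/f(c),np.ones((H,W))],-1)*c['depth'][...,None]
    return d@RM(c['attitude']).T+np.array(c['origin'])
def save(im,n): cv2.imwrite(f'pics/{n}.png',cv2.cvtColor(im,cv2.COLOR_RGB2BGR))
E
python3 - <<'E'
from h import *
print(status.get_state(), env.tip_reach)
for n in('scene','top','wrist'):
    c=grab(n); save(c['frame'],n); print(n,c['vfov'],c['cx'],c['cy'],c['origin'],c['attitude'])
E
```

```text
pics
{'clock': 0.0, 'joint_pos': array([1.11538297e+00, 3.14015782e-01, 4.49493728e-02, 1.30359019e+00,
       3.39455292e-06, 1.43121987e+00]), 'qvel': array([-1.77964330e-03, -4.06363754e-04,  1.78150877e-03,  5.70958787e-05,
       -2.06509646e-03,  3.11610762e-04]), 'tau': array([ 5.10592799e-04, -4.80630255e+01,  2.98534030e+01,  1.94238068e-02,
        6.86060787e-06, -4.20471594e-06]), 'tcp_pos': array([0.17842539, 0.54620869, 0.30298789]), 'orientation': array([-2.74269867e-04,  1.57262833e-01,  9.87556346e-01, -8.88781252e-04]), 'wrist_force': array([-0.28147111, -0.30773817, -0.13599864]), 'ft_torque': array([0.02831294, 0.00185394, 0.03534484]), 'grip_force': 0.0, 'finger_gap': 0.08539368668481553} 0.0726
scene 48.28957103554941 283.24198808829703 200.818558066172 [-0.45917237 -0.57743422  1.05442472] [-0.38315312  0.79837064 -0.4231289   0.19172883]
top 44.97333853061569 277.2064862236277 217.46674771852304 [0.40279724 0.09583863 1.63886977] [ 0.01816459 -0.70098678  0.71264641 -0.02055926]
wrist 58.784025075774736 272.8867391111734 207.28990654464252 [0.10349116 0.56927833 0.37400366] [0.12485889 0.79972812 0.58019496 0.0906587 ]
```

View pics/top.png

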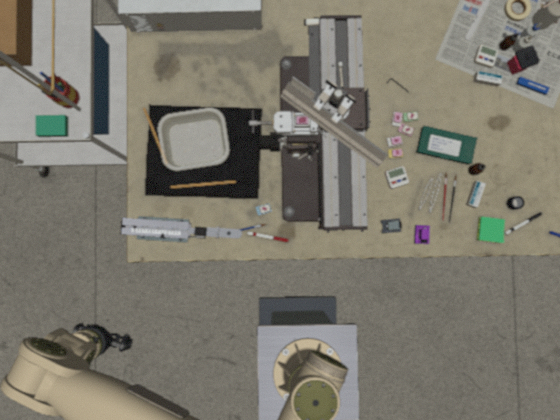

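View pics/scene.png

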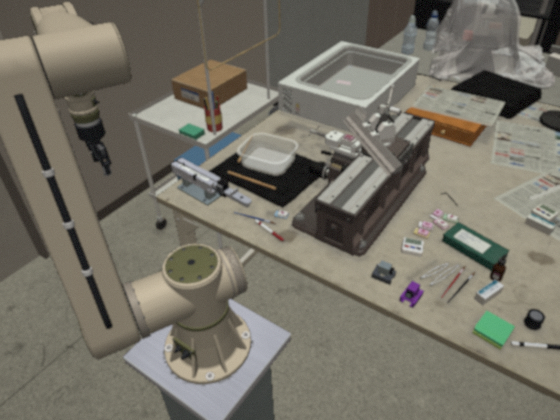

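Candidates for camera_head in the top image:
- dark grey C-shoe at (391,226)
- purple look-alike at (422,234)
- green box at (491,230)
- white counter at (398,177)

I choose (391,226): dark and grey, to the right of the microtome. I'll check it in a close crop.

```bash
python3 - <<'E'
from h import *
t=load('top');s=load('scene')
r=lambda im,x0,x1,y0,y1,k:cv2.resize(im[y0:y1,x0:x1],None,fx=k,fy=k,interpolation=cv2.INTER_CUBIC)
a=r(t['frame'],115,275,210,250,5)   #800x200
b=r(t['frame'],370,420,205,255,7)  #350
d=r(s['frame'],365,415,250,300,7)
o=np.zeros((560,800,3),np.uint8);o[:200]=a;o[205:555,:350]=b;o[205:555,400:750]=d;save(o,'crop1')
P=cloud(t)
print('head'); 
for v in range(216,238,2): print(v,np.round(P[v,380:404:2,2]*1000).astype(int))
print('stand')
for v in range(214,246,2): print(v,np.round(P[v,118:280:6,2]*1000).astype(int))
E
```

```text
head
216 [ 0  3 -1  3  4 -3  1  1  0 -3  8  0]
218 [ 3 -4  2  2  0 -4  1 -1 -1 23  6 -2]
220 [ 1 17 13 23 14 24 19 22 23 15 19  0]
222 [ 4 19 12 18 51 46 53 53 55 50 36 -4]
224 [ -2  18  18  15  42  50  55  46  46  51  45 -10]
226 [-1 21 21 19 42 50 63 51 55 49 48 -6]
228 [ 0  0 20 17 44 58 58 49 51 48 37 -2]
230 [ 4  4 20 20 13  3  6 26 17 21 18 -1]
232 [ 1 10 18 17 21 18 24 20 -1  4 -1 10]
234 [ 0 -4 -1 -2  0 -6 -2  7 -2  0  2 -6]
236 [-9 -2  0  3 -7  4 -5 -3 -2 -3 -1  3]
stand
214 [-794 -795    1    0    4    4    1    3    2    3   -1    4    0   -2
    5    1   -2    4   -5   -2    1   -6    7   -6    4    3    3]
216 [-801 -787    5    5   14    2   -2   -1   -7    3    0    2    9    2
    1    1    3   -5   -2   -5    2    0   -5   -1    2    2    0]
218 [-805   98   94   -3   11    7   12   12    9    9    0    0   -3    4
    0   -1   -2   13    0    8    1    1    2   -2    3   11   -4]
220 [-811  105   92  102   96   96   93  100   11    6    8   14    7    6
    1   -1   -2    2   -5    3   -1   -4    0    1    5    1   -1]
222 [-802   97   92  100   98  103   94   97   
[... 956 characters left out ...]
 -791   -6    2   19   12   71   93   98   89   91   94   76  111
  106    0   88   85   86   88   90   -1   -7    3    8    7   17]
238 [-797 -798   -1    3    5    8    8   10   17    4    5   64    0    5
    4   10    4   -1    2    3   -2    0    6   -2    0   15   12]
240 [-798 -791   -4    2    3   -3    5    7   20    8    8    5    4    1
   -1   -1   -4    5   -3    1  -10    2    1    3   -1    2   -2]
242 [-794 -787   -4   -1   -2    0    2    3 1639    1    5   11    0   -2
    3    7   10   -1    5    2    5    1    6    0    8    2    8]
244 [-792 -792   -2   -3    1    3    2    0    1    2    2   12    3    1
    7   -2   -2    3    4    1   -5    5   -1    3    7   -1    3]
```

View pics/crop1.png

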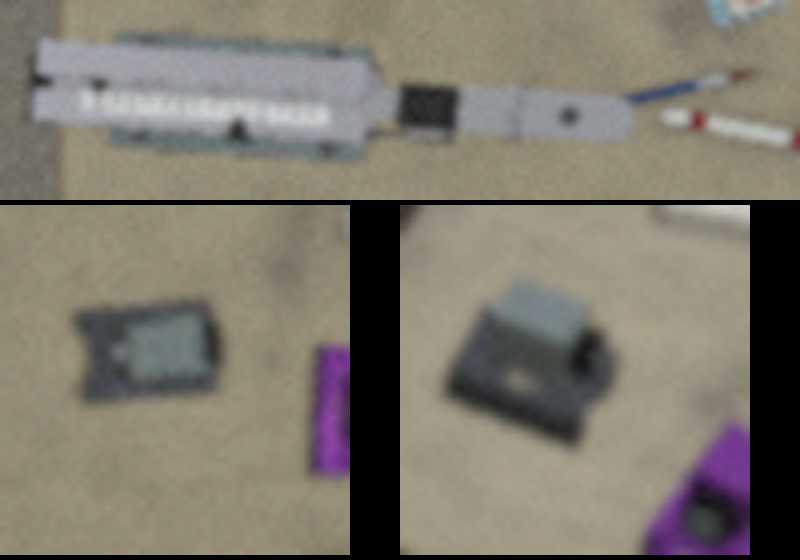

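The crop confirms the choice. The grey head has its black lens at (401,226) in the top image, looking right, towards world -y. The stand's sleeve lies at (120–190,228), the block at (200,231), the rail nose at about (241,233), the setting index at (162,236) and the pointer at about (134,227). The arm runs roughly along world -y, so the head is already nearly aligned.

```bash
python3 - <<'E'
from h import *
t=load('top');P=cloud(t);g=t['frame'].astype(int)
def rect(m,z):
    v,u=np.nonzero(m);q=np.array([plane(t,a,b,z)[:2] for a,b in zip(u,v)],np.float32)
    (c,s,a)=cv2.minAreaRect(q*1000);return np.round(c,1),np.round(s,1),round(a,1),len(u)
def win(m,u0,u1,v0,v1):
    k=np.zeros_like(m);k[v0:v1,u0:u1]=m[v0:v1,u0:u1];return k
z=P[...,2]
print('body',rect(win((z>.035)&(z<.07),380,408,212,240),.052))
print('head all',rect(win((z>.012)&(z<.07),378,408,212,240),.02))
print('block',rect(win((z>.1),193,211,224,241),.11))
print('rail',rect(win((z>.07)&(z<.1),220,250,224,242),.085))
print('sleeve',rect(win((z>.085)&(z<.11),116,187,214,240),.095))
for n,u,v,zz in [('nose',241.5,233.2,.082),('detent',228.8,233,.089),('block',200.8,231.3,.11),('index',162.5,234.2,.1),('ptr',134.6,226.8,.1)]: print(n,plane(t,u,v,zz).round(4))
s=status.get_state();print(s['tcp_pos'])
E
```

```text
body (array([ 460.1, -275.7]), array([44.1, 25.1]), 89.1, 118)
head all (array([ 460.1, -274.7]), array([43.8, 63.4]), 3.8, 252)
block (array([445. , 321.8]), array([33.3, 33.1]), 89.1, 120)
rail (array([444.2, 233.6]), array([64.4, 27.6]), 89.1, 195)
sleeve (array([461.5, 466.4]), array([201.3,  51.6]), 85.2, 1013)
nose [0.4416 0.2002 0.082 ]
detent [0.4427 0.2385 0.089 ]
block [0.4486 0.3208 0.11  ]
index [0.442  0.4383 0.1   ]
ptr [0.4659 0.5228 0.1   ]
[0.1784607  0.54630306 0.30322697]
```

```bash
python3 -m handwheel '{"deltas":[[1,0,0,0,1],[1,0,0,0,1],[1,0,0,0,1],[1,0,0,0,1],[1,0,0,0,1],[1,0,0,0,1],[1,0,0,0,1],[1,0,0,0,0.62],[1,-0.8,0.9,0,0],[1,-0.8,0.9,0,0],[1,-0.8,0.9,0,0],[1,-0.8,0.9,0,0],[1,-0.8,0.9,0,0],[1,-0.8,0.9,0,0],[1,-0.8,0.9,0,0],[1,-0.5,0.9,0,0],[1,0,0,0,0],[1,0,0,0,0]]}'
python3 - <<'E'
from h import *
c=grab('wrist');save(c['frame'],'wrist1');print(c['origin'],RM(c['attitude'])[:,2]);print(RM(status.get_state()['orientation']).round(4))
E
```

```text
clock: 2.4
tcp_pos: [0.4471, 0.2816, 0.3035]
orientation: [-0.0, 0.733, 0.68, -0.001]
wrist_force: [0.2, -0.2, -0.1]
finger_gap: 0.0857
grip_force: 0.0
[0.45243155 0.35826391 0.37441145] [-0.02379485 -0.30293872 -0.95271294]
[[ 7.430e-02  9.972e-01 -1.000e-03]
 [ 9.972e-01 -7.430e-02 -1.000e-04]
 [-1.000e-04 -1.000e-03 -1.000e+00]]
```

View pics/wrist1.png

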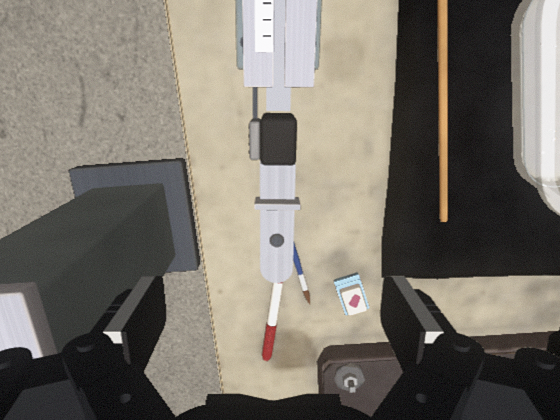

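The wrist picture shows the arm well. The block is at (278,139) with the button on its left side, the cross plate at (277,203), the detent at (277,240) and the nose at (276,283). The brush and the marker pen lie below the rail's end.

```bash
cat > m.py <<'E'
from h import *
c=load('wrist');g=c['frame'].astype(int)
gray=g.sum(2)/3; sat=g.max(2)-g.min(2)
# rail edges per row: bluish-grey (b>=r) vs beige background
metal=(g[...,2]-g[...,0]>-6)&(gray>110)
L=[];Rr=[]
for v in range(212,266,3):
    row=metal[v,250:305].copy(); 
    if 232<v<250: row[15:40]=True
    u=np.nonzero(row)[0]+250
    L.append(plane(c,u.min()-.5,v,.085));Rr.append(plane(c,u.max()+.5,v,.085))
L=np.array(L);Rr=np.array(Rr);print('width',(Rr-L)[:,0].round(4))
M=(L+Rr)/2;p=np.polyfit(M[:,1],M[:,0],1);print('rail mid line x=p0*y+p1',p,'deg',np.degrees(np.arctan(p[0])))
def blob(m,u0,u1,v0,v1,z):
    k=m[v0:v1,u0:u1].astype(np.uint8);n,l,s,ce=cv2.connectedComponentsWithStats(k);i=1+np.argmax(s[1:,4]);print(s[i]+[u0,v0,0,0,0]);return ce[i]+[u0,v0],plane(c,ce[i][0]+u0,ce[i][1]+v0,z)
print('block',blob(gray<60,255,302,105,170,.11))
print('detent',blob(gray<110,262,292,228,252,.088))
u=int(277);col=np.nonzero(metal[250:300,u])[0]+250;print('nose',col.max(),plane(c,u,col.max()+.5,.085))
E
python3 m.py
```

```text
width [0.0269 0.0278 0.0279 0.028  0.028  0.0281 0.0282 0.0282 0.0275 0.0267
 0.0285 0.0285 0.0286 0.0287 0.0322 0.0289 0.0289 0.0324]
rail mid line x=p0*y+p1 [0.05617187 0.43295548] deg 3.215032336489831
[260 113  36  52 629]
block (array([277.92209857, 135.13354531]), array([0.45333282, 0.32687744, 0.11      ]))
[270 234  14  12 128]
detent (array([276.5234375, 239.6484375]), array([0.44617222, 0.23887857, 0.088     ]))
nose 299 [0.44240745 0.18059037 0.085     ]
```

```bash
python3 -m handwheel '{"deltas":[[1,0,0,-0.75,0],[1,-0.98,0.1,-0.75,0],[1,-0.98,0.1,0,0],[1,-0.98,0.1,0,0],[1,-0.98,0.1,0,0],[1,-0.98,0.1,0,0],[1,-0.98,0.1,0,0],[1,-0.98,0.1,0,0],[1,-0.98,0.1,0,0],[1,-0.98,0.1,0,0],[1,-0.98,0.1,0,0],[1,-0.98,0.1,0,0],[1,-0.98,0.1,0,0],[1,-0.98,0.1,0,0],[1,-0.98,0.1,0,0],[1,0,0,1,0],[1,0,0,1,0],[1,0,0,1,0],[1,0,0,0,0],[1,0,0,0,0]]}'
python3 - <<'E'
from h import *
c=load('wrist');g=c['frame'].astype(int);gray=g.sum(2)/3
metal=(g[...,2]-g[...,0]>-6)&(gray>110)
# clean axis angle: left edges of flange and sleeve rows
Q=[]
for v in range(212,260,3):
    if 232<v<250: continue
    u=np.nonzero(metal[v,250:300])[0]+250
    a,b=plane(c,u.min()-.5,v,.085),plane(c,u.max()+.5,v,.085)
    if b[0]-a[0]<.0295: Q.append((a+b)/2)
Q=np.array(Q)
for v in range(118,126): # block top rows
    u=np.nonzero(gray[v,250:302]<75)[0]+250; print(v,u.min(),u.max(),plane(c,(u.min()+u.max())/2,v,.11)[:2].round(4))
print(np.polyfit(Q[:,1],Q[:,0],1))
S=[]
for v in range(5,80,5):
    u=np.nonzero(metal[v,225:335])[0]+225
    S.append((v,u.min(),u.max(),plane(c,(u.min()+u.max())/2,v,.095)[:2].round(4)))
print(S)
c=grab('wrist');save(c['frame'],'wrist2')
E
```

```text
clock: 4.95
tcp_pos: [0.463, -0.2693, 0.2454]
orientation: [0.001, 0.733, 0.681, 0.0]
wrist_force: [0.6, -0.0, 0.7]
finger_gap: 0.0855
grip_force: 0.0
118 255 294 [0.4518 0.3387]
119 253 295 [0.4514 0.3381]
120 252 295 [0.451  0.3374]
121 259 295 [0.4534 0.3366]
122 260 296 [0.454  0.3359]
123 260 296 [0.454  0.3352]
124 260 296 [0.4539 0.3345]
125 260 296 [0.4539 0.3338]
[0.076035  0.4280265]
[(5, np.int64(236), np.int64(320), array([0.4596, 0.4111])), (10, np.int64(236), np.int64(320), array([0.4593, 0.4081])), (15, np.int64(236), np.int64(320), array([0.4591, 0.4051])), (20, np.int64(237), np.int64(319), array([0.4589, 0.4021])), (25, np.int64(237), np.int64(319), array([0.4587, 0.399 ])), (30, np.int64(237), np.int64(319), array([0.4585, 0.3959])), (35, np.int64(237), np.int64(319), array([0.4583, 0.3928])), (40, np.int64(237), np.int64(319), array([0.458 , 0.3897])), (45, np.int64(237), np.int64(318), array([0.4575, 0.3865])), (50, np.int64(237), np.int64(318), array([0.4572, 0.3833])), (55, np.int64(237), np.int64(318), array([0.457 , 0.3801])), (60, np.int64(237), np.int64(318), array([0.4568, 0.3769])), (65, np.int64(238), np.int64(317), array([0.4565, 0.3736])), (70, np.int64(244), np.int64(313), array([0.457 , 0.3703])), (75, np.int64(244), np.int64(313), array([0.4568, 0.367 ]))]
```

View pics/wrist2.png

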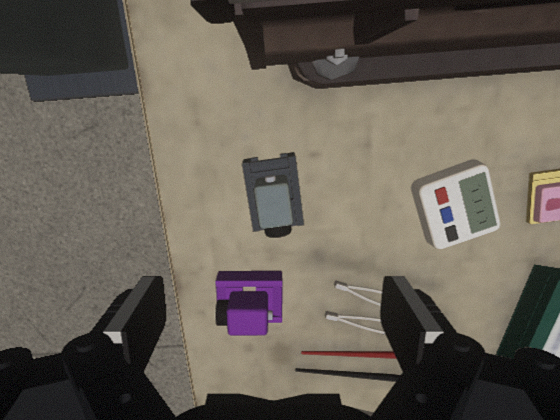

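The head is at (272,195) in the wrist image, lens barrel at (278,231) looking down-image (-y). The purple look-alike is at (249,300), clear of the fingers' path. Next I measure the head's pose.

```bash
python3 - <<'E'
from h import *
c=load('wrist');g=c['frame'].astype(int);gray=g.sum(2)/3
st=status.get_state();T=RM(st['orientation']);p=np.array(st['tcp_pos'])
hsv=cv2.cvtColor(c['frame'],cv2.COLOR_RGB2HSV)
def big(m,u0,u1,v0,v1):
    k=np.zeros(m.shape,np.uint8);k[v0:v1,u0:u1]=m[v0:v1,u0:u1];n,l,s,ce=cv2.connectedComponentsWithStats(k);i=1+np.argmax(s[1:,4]);return l==i
sub=gray[150:245,235:310];print(np.round(sub[::6,::5]).astype(int))
P=cloud(c)
for name,m,z in [('shoe',big((g[...,2]-g[...,0]>-8),235,310,145,245),.02),('body',big((g[...,2]-g[...,0]>-8)&(P[...,2]>.043)&(gray>75),235,310,145,245),.052)]:
    v,u=np.nonzero(m);q=np.array([plane(c,a,b,z)[:2] for a,b in zip(u,v)],np.float32)
    r=cv2.minAreaRect(q*1000);print(name,len(u),r,'tool',(T.T@(np.array([*r[0],0])/1000-p)).round(4))
E
```

```text
[[141 141 142 138 135 143 145 148 140 139 145 142 146 145 140]
 [138 135 136 134 133 146 144 150 154  99  67  50  83 140 139]
 [142 147  46  56  67  69  68  72  71  66  68  71  61 143 146]
 [144 147  72  63  76  75  73  67  66  55  56  68  74 143 141]
 [144 140  64  76  69  68  70  65  67  68  69  65  68 143 140]
 [147 147  75  73  63  56 102 157  78  51  55  56  73 147 136]
 [143 144 113  63  58  82  99 117 112 121 115  70  71 130 141]
 [137 144 148  66 106 117 120 121 121 122 118  67  68 120 141]
 [148 147 148  67  82 120 115 114 121 121 115  60  71  88 140]
 [146 145 145  65  59 119 119 115 118 119 121  86  68  64 140]
 [144 141 151  76  72 119 123 119 120 115 119 115  64  62 137]
 [145 140 147 116  73 119 124 119 118 124 124 121  71  70 136]
 [147 145 143 152  72 116 120 117 121 120 119 120  71  68 137]
 [150 147 147 146  64  67  79  28  36  29  31  31 144 138 141]
 [145 148 150 152 141 141  97  35  38  34  36 146 143 135 136]
 [142 146 144 141 145 149 139 140 144 139 145 141 146 144 150]]
shoe 3826 ((462.812255859375, -278.19140625), (43.09064483642578, 69.81999969482422), 3.7278225421905518) tool [-0.008  -0.0005  0.246 ]
body 1442 ((462.594970703125, -275.7618713378906), (25.375335693359375, 33.16499328613281), 3.5920703411102295) tool [-0.0056 -0.0009  0.246 ]
```

```bash
python3 -m handwheel '{"deltas":[[1,-0.14,-0.02,0,0],[1,0,0,0,-0.79],[1,0,0,0.8,0],[1,0,0,0.8,0],[1,0,0,0.8,0],[1,0,0,0.8,0],[1,0,0,0.61,0],[1,0,0,0,0],[1,0,0,0,0]]}' 40
python3 -m handwheel '{"deltas":[[-1,0,0,0,0],[-1,0,0,0,0],[-1,0,0,0,0],[-1,0,0,0,0],[-1,0,0,0,0],[-1,0,0,0,0],[-1,0,0,0,0],[-1,0,0,0,0]]}' 40
```

```text
clock: 6.12
tcp_pos: [0.4619, -0.2761, 0.0929]
orientation: [0.001, 0.685, 0.729, 0.0]
wrist_force: [-0.2, -0.4, 0.1]
finger_gap: 0.0853
grip_force: 0.0
clock: 7.12
tcp_pos: [0.4621, -0.2758, 0.0926]
orientation: [0.001, 0.684, 0.729, 0.0]
wrist_force: [0.5, -0.1, 6.2]
finger_gap: 0.0251
grip_force: 40.8
```

```bash
python3 -m handwheel '{"deltas":[[-1,0,0,-0.3,0],[-1,0,0,-0.7,0],[-1,0,0,-1,0],[-1,0,0,-1,0],[-1,0,0,-1,0],[-1,0,0,-1,0],[-1,0,0,-1,0.4],[-1,0,0,-1,0.39],[-1,0.8,-0.1,0,0],[-1,0.9,-0.1,0,0],[-1,0.9,-0.1,0,0],[-1,0.9,-0.1,0,0],[-1,0.9,-0.15,0,0],[-1,0.9,-0.15,0,0],[-1,0.9,-0.15,0,0],[-1,0.9,-0.15,0,0],[-1,0.9,-0.15,0,0],[-1,0.9,-0.15,0,0],[-1,0.9,-0.15,0,0],[-1,0.5,0,0,0]]}' 40
python3 -m handwheel '{"deltas":[[-1,0,0,1,0],[-1,0,0,1,0],[-1,0,0,1,0],[-1,0,0,1,0],[-1,0,0,1,0],[-1,0,0,0,0],[-1,0,0,0,0]]}' 40
python3 - <<'E'
from h import *
c=grab('wrist');save(c['frame'],'wrist3');print(status.get_state()['tcp_pos'],RM(status.get_state()['orientation'])[:,1])
E
```

```text
clock: 9.62
tcp_pos: [0.433, 0.1414, 0.3718]
orientation: [-0.0, 0.733, 0.681, -0.0]
wrist_force: [0.4, 0.2, -2.5]
finger_gap: 0.0255
grip_force: 39.8
clock: 10.5
tcp_pos: [0.4346, 0.14, 0.1729]
orientation: [0.0, 0.733, 0.68, 0.0]
wrist_force: [-0.4, 0.3, -1.2]
finger_gap: 0.0256
grip_force: 39.8
[0.4351735  0.1400738  0.17333742] [ 0.99719144 -0.07484903  0.00261664]
```

View pics/wrist3.png

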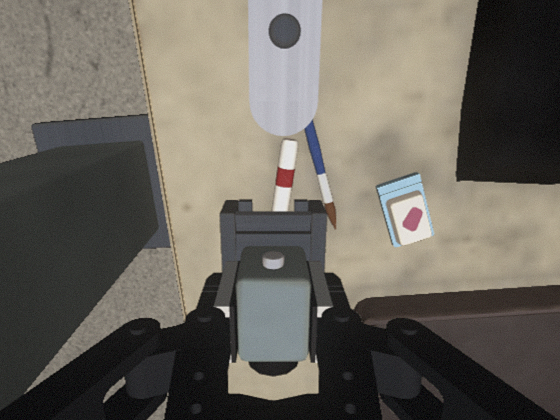

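The head hangs square in the jaws: shoe's rear edge at row 202 spanning columns 221–326, rail above it with its nose at (284,135) and the detent at (284,31). The rail is slightly to the right of the head, so I measure the lateral offset.

```bash
cat > off.py <<'E'
from h import *
c=load('wrist');g=c['frame'].astype(int);gray=g.sum(2)/3
st=status.get_state();T=RM(st['orientation']);p=np.array(st['tcp_pos']);hz=p[2]-.0926
tf=lambda u,v,z:T.T@(plane(c,u,v,z)-p)
metal=(g[...,2]-g[...,0]>-6)&(gray>110)
def fit(m,rows,u0,u1,z):
    q=[]
    for v in rows:
        u=np.nonzero(m[v,u0:u1])[0]+u0
        q.append([*tf(u.min()-.5,v,z)[:2],*tf(u.max()+.5,v,z)[:2]])
    q=np.array(q);x=q[:,0];y=(q[:,1]+q[:,3])/2;k=np.polyfit(x,y,1)
    print('width',np.median(q[:,3]-q[:,1]).round(4),'slope deg',np.degrees(k[0]).round(2),'mid y',np.median(y).round(4),'at x',np.median(x).round(4), 'y at x=0',k[1].round(4))
fit(metal,range(50,100,4),235,340,.085)
print('shoe edges')
for v in range(205,245,4):
    u=np.nonzero(gray[v,205:345]<95)[0]+205;print(v,u.min(),u.max(),end='; ')
fit(gray<95,range(222,245,3),205,345,hz+.02)
k=(gray[10:55,262:310]<110);vv,uu=np.nonzero(k);print('detent',uu.mean()+262,vv.mean()+10,tf(uu.mean()+262,vv.mean()+10,.088))
print('body'); fit((gray>88)&(g[...,2]-g[...,0]>0),range(290,340,5),243,305,hz+.052)
print('body rear top', tf(275,250,hz+.052),'shoe rear',tf(245,202,hz+.02), 'nose',tf(284,135,.085))
E
python3 off.py
```

```text
width 0.028 slope deg 0.61 mid y 0.0031 at x 0.0822 y at x=0 0.0022
shoe edges
205 223 333; 209 222 335; 213 220 335; 217 220 335; 221 220 335; 225 220 335; 229 221 325; 233 221 325; 237 221 325; 241 221 325; width 0.0434 slope deg 15.97 mid y -0.0011 at x 0.0202 y at x=0 -0.006
detent 284.28883774453396 30.49367088607595 [0.09768737 0.00314762 0.08540219]
body
width 0.0213 slope deg -0.04 mid y -0.0009 at x 0.0033 y at x=0 -0.0009
body rear top [ 0.02672633 -0.00043221  0.0406144 ] shoe rear [ 0.03328602 -0.01234069  0.07258713] nose [0.05797684 0.00348768 0.08838023]
```

```bash
python3 -m handwheel '{"deltas":[[-1,0,0.1,0.19,0],[-1,0.2,0,0,0],[-1,0.2,0,0,0],[-1,0,0,0,0],[-1,0,0,0,0]]}' 40
python3 - <<'E'
from h import *
c=grab('wrist');save(c['frame'],'wrist4')
E
sed -i 's/^fit(metal.*/fit(metal,range(30,100,4),235,330,.085)/; s/^k=(gray.*//; s/range(222,245,3)/range(228,245,3)/' off.py; python3 off.py
```

```text
clock: 11.18
tcp_pos: [0.4391, 0.1558, 0.1639]
orientation: [-0.0, 0.733, 0.68, -0.0]
wrist_force: [0.1, -0.5, -2.1]
finger_gap: 0.0255
grip_force: 39.9
width 0.028 slope deg 0.48 mid y 0.0007 at x 0.0857 y at x=0 -0.0
shoe edges
205 223 322; 209 222 324; 213 220 326; 217 220 326; 221 220 325; 225 220 325; 229 220 325; 233 221 330; 237 221 331; 241 221 331; width 0.0458 slope deg -11.5 mid y 0.0007 at x 0.0189 y at x=0 0.0042
body
width 0.0214 slope deg -0.06 mid y -0.0003 at x 0.0033 y at x=0 -0.0003
body rear top [0.02676669 0.00017812 0.04059916] shoe rear [ 0.0334003  -0.01172334  0.07260028] nose [0.05930782 0.00389412 0.07888869]
```

View pics/wrist4.png

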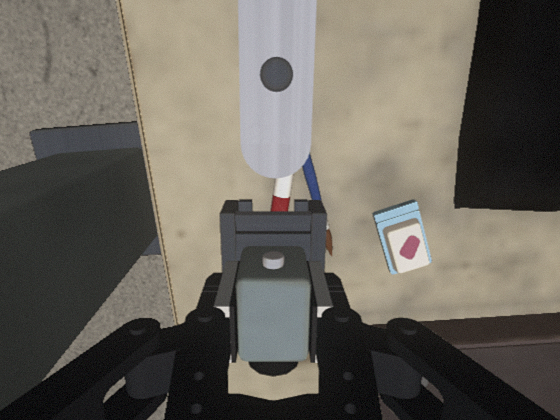

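```bash
python3 -m handwheel '{"deltas":[[-1,0,0.015,-0.04,0.04],[-1,0,0,0,0],[-1,0,0,0,0]]}' 60
python3 - <<'E'
from h import *
for i in range(3):
    s=status.get_state();print(s['tcp_pos'],s['wrist_force'].round(2));c=grab('wrist')
E
python3 -m handwheel '{"deltas":[[-1,0.2,0,0,0],[-1,0.2,0,0,0],[-1,0.2,0,0,0],[-1,0,0,0,0]]}' 60; python3 off.py 2>/dev/null| head -1
```

```text
clock: 11.6
tcp_pos: [0.4399, 0.1555, 0.1655]
orientation: [-0.0, 0.736, 0.677, 0.0]
wrist_force: [-0.1, 1.0, -1.7]
finger_gap: 0.0253
grip_force: 63.9
[0.4398932  0.15545152 0.1655468 ] [-0.14  0.99 -1.73]
[0.43986791 0.1554418  0.16552263] [-0.36  0.48 -0.77]
[0.439844   0.15546896 0.16548231] [-0.67  0.19 -1.65]
clock: 12.25
tcp_pos: [0.4419, 0.1802, 0.1655]
orientation: [-0.0, 0.735, 0.678, 0.0]
wrist_force: [-0.6, 0.2, -0.8]
finger_gap: 0.0249
grip_force: 63.9
width 0.028 slope deg 0.01 mid y -0.0006 at x 0.0608 y at x=0 -0.0006
```

```bash
python3 -m handwheel '{"deltas":[[-1,0.2,0,0,0],[-1,0.2,0,0,0],[-1,0.2,0,0,0],[-1,0,0,0,0]]}' 60; python3 - <<'E'
from h import *
c=grab('wrist')
save(c['frame'],'wrist5')
E

```

```text
clock: 12.75
tcp_pos: [0.4439, 0.204, 0.1655]
orientation: [0.0, 0.735, 0.678, 0.0]
wrist_force: [0.2, 0.2, -1.6]
finger_gap: 0.025
grip_force: 63.9
```

View pics/wrist5.png

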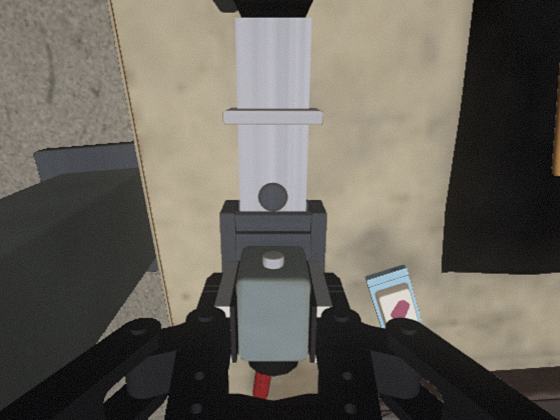

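The rail (columns 236–310) sits centred in the shoe's mouth at column 273, and the detent at (273,197) is just ahead of it. No force so far, so I slide on.

```bash
python3 -m handwheel '{"deltas":[[-1,0.15,0,0,0],[-1,0.15,0,0,0],[-1,0.15,0,0,0],[-1,0.15,0,0,0],[-1,0,0,0,0]]}' 60;python3 -m handwheel '{"deltas":[[-1,0.05,0,0,0],[-1,0.05,0,0,0],[-1,0,0,0,0]]}' 60
```

```text
clock: 13.42
tcp_pos: [0.4461, 0.2284, 0.1658]
orientation: [-0.0, 0.735, 0.678, 0.001]
wrist_force: [0.1, 1.7, 1.9]
finger_gap: 0.0248
grip_force: 64.4
clock: 13.8
tcp_pos: [0.4461, 0.2315, 0.1655]
orientation: [-0.0, 0.735, 0.678, 0.0]
wrist_force: [0.6, 0.7, 2.8]
finger_gap: 0.0253
grip_force: 64.4
```

```bash
for i in 1 2 ; do python3 -m handwheel '{"deltas":[[-1,0.05,0,0,0],[-1,0,0,0,0]]}' 60 | egrep 'tcp|wrist'; done;  python3 - <<'E'
from h import *
c=grab('wrist')
save(c['frame'][100:320,180:370],'wrist6')
E

```

```text
tcp_pos: [0.4463, 0.2337, 0.1655]
wrist_force: [-0.3, 1.0, 2.0]
tcp_pos: [0.4465, 0.2358, 0.1655]
wrist_force: [-0.7, 1.7, -0.0]
```

View pics/wrist6.png

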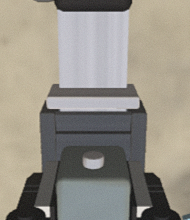

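The cross plate (at about row 97 of the crop) is now right against the shoe's rear. I push on in small steps, watching the force.

```bash
for i in 1 2 3; do python3 -m handwheel '{"deltas":[[-1,0.03,0,0,0],[-1,0,0,0,0]]}' 60 | egrep 'tcp|wrist'; done
```

```text
tcp_pos: [0.4464, 0.2365, 0.1653]
wrist_force: [-0.1, 1.8, -1.2]
tcp_pos: [0.4463, 0.2375, 0.1652]
wrist_force: [-0.6, 0.6, -1.3]
tcp_pos: [0.4466, 0.2389, 0.1654]
wrist_force: [-0.0, 1.0, -1.3]
```

```bash
for i in 1 2 3; do python3 -m handwheel '{"deltas":[[-1,0.03,0,0,0],[-1,0,0,0,0]]}' 60 | egrep 'tcp|wrist'; done
```

```text
tcp_pos: [0.4467, 0.2396, 0.1655]
wrist_force: [-0.8, -3.4, -1.0]
tcp_pos: [0.4467, 0.2399, 0.1655]
wrist_force: [-0.8, -8.2, 2.5]
tcp_pos: [0.4466, 0.2402, 0.1656]
wrist_force: [-0.9, -12.0, 3.6]
```

```bash
python3 -m handwheel '{"deltas":[[-1,-0.06,0,0,0],[-1,0,0,0.05,0],[-1,0,0,0,0],[-1,0,0,0,0]]}' 60 | egrep 'tcp|wrist'
```

```text
tcp_pos: [0.4469, 0.2396, 0.1637]
wrist_force: [-0.7, -5.7, 2.4]
```

```bash
python3 -m handwheel '{"deltas":[[-1,-0.03,0,0,0],[-1,0,0,0,0],[-1,0,0,0,0]]}' 60 | egrep 'tcp|wrist'; python3 -m handwheel '{"deltas":[[-0.2,0,0,0,0],[0.2,0,0,0,0],[0.6,0,0,0,0],[1,0,0,0,0],[1,0,0,0,0],[1,0,0,0,0],[1,0,0,0,0]]}' 40; python3 -m handwheel '{"deltas":[[1,0,0,-0.5,0],[1,0,0,-1,0],[1,0,0,-1,0],[1,0,0,0,0],[1,0,0,0,0]]}'|egrep 'clock|tcp'; python3 - <<'E'
from h import *
c=grab('wrist');save(c['frame'],'wrist7')
E
```

```text
tcp_pos: [0.4469, 0.2391, 0.1637]
wrist_force: [0.2, -1.7, 2.3]
clock: 17.6
tcp_pos: [0.4467, 0.2389, 0.1635]
orientation: [-0.0, 0.735, 0.678, 0.0]
wrist_force: [0.2, 0.9, -0.8]
finger_gap: 0.0855
grip_force: 0.0
clock: 18.23
tcp_pos: [0.4465, 0.2388, 0.2632]
```

View pics/wrist7.png

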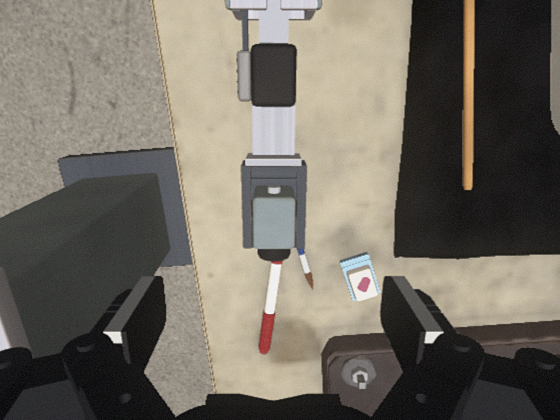

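The head is seated at (274,205) against the cross plate, lens at (273,253) facing outward and the bystanders undisturbed. Before gripping, I fly the wrist camera over the sleeve to measure pointer and index.

```bash
python3 -m handwheel '{"deltas":[[1,0.95,0,0,0],[1,0.95,0,0,0],[1,0.95,0,0,0],[1,0.95,0,0,0],[1,0.95,0,0,0],[1,0,0,0,0],[1,0,0,0,0]]}'|egrep 'clock|tcp'; python3 - <<'E'
from h import *
c=grab('wrist');save(c['frame'],'wrist8')
save(cv2.resize(c['frame'][0:300,190:370],None,fx=2.,fy=2.,interpolation=cv2.INTER_CUBIC),'wrist8c')
E
```

```text
clock: 19.15
tcp_pos: [0.4616, 0.4276, 0.262]
```

View pics/wrist8c.png

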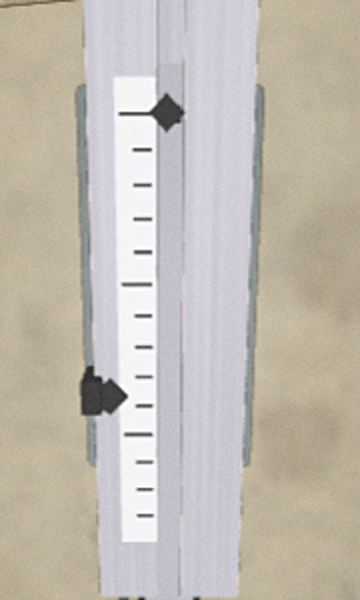

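I've now viewed 11 pictures, one over the limit of 10, so I'll use numeric measurements only from here. This crop shows the pointer diamond's tip at about crop (150,113) and the index tip at about crop (128,396). The scale lines give 0, 50 and 100 mm at crop rows 113, 285 and 434.

```bash
cat > pi.py <<'E'
from h import *
c=load('wrist');g=c['frame'].astype(int);gray=g.sum(2)/3
T=RM(status.get_state()['orientation']);X=np.array([-.0755,-.9971,0])
def tip(u0,u1,v0,v1,side,z):
    k=cv2.connectedComponentsWithStats((gray[v0:v1,u0:u1]<95).astype(np.uint8));i=1+np.argmax(k[2][1:,4])
    v,u=np.nonzero(k[1]==i);e=u.min() if side<0 else u.max();s=np.abs(u-e)<=1
    P=plane(c,e+u0,v[s].mean()+v0,z);print(e+u0,v[s].mean()+v0,'centroid',v.mean()+v0,P.round(4));return P
p=tip(264,285,45,68,-1,.1);i=tip(228,256,180,212,1,.1)
print('draw',(i-p)@X)
L=[plane(c,u,v,.095)@X for u,v in [(254,56.5),(258,142.5),(260,217)]];print('scale',np.diff(L))
d=gray[50:265,190+70];print(np.nonzero(d<130)[0]+50)
E
python3 pi.py
```

```text
264 56.0 centroid 55.88957055214724 [0.4633 0.5221 0.1   ]
252 198.0 centroid 196.77521613832852 [0.448  0.4373 0.1   ]
draw 0.08577197621108126
scale [0.05071753 0.05005445]
[ 56  57  74  75  92 109 125 126 142 157 158 173 188 202 203 217 231 244
 257]
```

```bash
python3 -m handwheel '{"deltas":[[1,-0.9,-0.025,0,0],[1,-0.9,0,0,0],[1,-0.81,0,0,0],[1,0,0,0.9,0],[1,0,0,0.9,0],[1,0,0,0.9,0],[1,0,0,0.28,0],[1,0,0,0,0],[1,0,0,0,0]]}';
python3 -m handwheel '{"deltas":[[-1,0,0,0,0],[-1,0,0,0,0],[-1,0,0,0,0],[-1,0,0,0,0],[-1,0,0,0,0],[-1,0,0,0,0],[-1,0,0,0,0],[-1,0,0,0,0]]}' 35
```

```text
clock: 20.32
tcp_pos: [0.4536, 0.3245, 0.1459]
orientation: [0.0, 0.736, 0.677, 0.001]
wrist_force: [0.1, 0.0, 0.2]
finger_gap: 0.0853
grip_force: 0.0
clock: 21.32
tcp_pos: [0.4533, 0.3243, 0.145]
orientation: [0.0, 0.736, 0.678, 0.001]
wrist_force: [2.6, -2.1, 6.2]
finger_gap: 0.0261
grip_force: 38.4
```

```bash
python3 -m handwheel '{"deltas":[[-1,-0.06,0,0,0],[-1,-0.06,0,0,0],[-1,0,0,0,0]]}' 35
```

```text
clock: 21.7
tcp_pos: [0.453, 0.32, 0.145]
orientation: [-0.0, 0.735, 0.678, 0.001]
wrist_force: [3.5, 1.9, 6.1]
finger_gap: 0.0258
grip_force: 38.5
```

```bash
python3 -m handwheel '{"deltas":[[-1,-0.15,0,0,0],[-1,-0.25,0,0,0],[-1,-0.25,0,0,0],[-1,-0.25,0,0,0],[-1,-0.25,0,0,0],[-1,-0.25,0,0,0],[-1,-0.25,0,0,0],[-1,-0.15,0,0,0],[-1,0,0,0,0],[-1,0,0,0,0]]}' 35; cat > top.py <<'E'
from h import *
c=grab('top');g=c['frame'].astype(int);gray=g.sum(2)/3
print(gray[222:242:1,150:178].round().astype(int))
E
python3 top.py
```

```text
clock: 22.95
tcp_pos: [0.447, 0.2481, 0.145]
orientation: [-0.0, 0.735, 0.678, 0.001]
wrist_force: [2.4, 2.4, 6.4]
finger_gap: 0.0264
grip_force: 38.3
[[158 157 157 156 155 156 158 153 158 157 151 154 158 153 151 155 154 154
  154 154 153 153 151 150 151 152 150 147]
 [159 159 158 156 157 161 157 156 153 156 161 153 154 159 155 154 155 155
  156 155 157 153 152 152 156 156 155 154]
 [157 160 160 160 159 156 156 156 160 159 158 158 159 155 155 159 156 154
  156 155 155 152 156 154 154 156 153 154]
 [159 158 157 157 156 159 160 160 156 158 156 156 154 158 156 156 157 153
  152 152 155 157 155 156 155 157 156 156]
 [155 155 156 161 159 160 154 151 147 143 141 145 151 153 157 157 153 159
  153 156 155 155 155 153 155 156 153 152]
 [155 156 153 154 157 152 146 130 118 103 104 123 137 147 152 153 154 152
  153 157 153 154 149 147 150 151 150 152]
 [159 155 159 155 157 157 149 130  99  72  76 110 137 148 149 149 148 146
  146 151 151 143 139 140 146 146 143 143]
 [170 165 171 172 167 171 170 151 117  94 101 128 159 159 159 158 157 154
  150 154 149 150 142 139 143 147 146 146]
 [181 173 181
[... 691 characters left out ...]
124 124 121 124 127 137 139 148 142 128 103  67  49  69 101 136 148 146
  145 147 151 153 152 155 151 154 157 158]
 [110 115 107 112 114 117 123 123 123 110  91  66  57  58  82 109 122 127
  124 123 135 145 144 142 136 143 148 148]
 [105 109 108 109 107 110 106 108 111 108  99  88  86  83  89  97 113 113
  113 117 119 125 127 125 124 127 129 127]
 [114 108 108 114 106 115 106 114 115 117 112 113 109 104 104 105 110 117
  111 113 116 112 115 116 119 115 113 115]
 [116 122 116 114 120 117 123 121 121 125 119 122 115 113 114 114 113 114
  114 114 113 113 117 115 118 118 116 114]
 [134 131 130 132 132 133 127 131 132 132 131 127 121 115 121 122 122 120
  121 117 120 121 124 123 126 123 121 118]]
```

```bash
cat > top.py <<'E'
from h import *
X=np.array([-.0755,-.9971,0]);Y=np.array([.9971,-.0755,0]);D=[]
for n in range(4):
    c=grab('top');gray=c['frame'].astype(float).mean(2)
    def cen(v0,v1,u0,u1):
        w=gray[v0:v1,u0:u1];b=np.minimum(w[:,:1],w[:,-1:]);w=np.clip(b-w-15,0,None)
        v,u=np.mgrid[v0:v1,u0:u1];return plane(c,(w*u).sum()/w.sum(),(w*v).sum()/w.sum(),.1)
    import sys; uc=int(sys.argv[1])
    p=cen(227,231,uc-5,uc+6);i=cen(233,236,157,168) if abs(uc-162)>3 else cen(233,236,157,168)
    D.append([(i-p)@X,(i-p)@Y])
print(np.mean(D,0).round(4),np.std(D,0).round(5),p.round(4),i.round(4))
E
python3 top.py 159
```

```text
[ 0.0098 -0.0185] [1.4e-04 6.0e-05] [0.4601 0.4479 0.1   ] [0.441  0.4395 0.1   ]
```

```bash
python3 -m handwheel '{"deltas":[[-1,-0.11,0,0,0],[-1,-0.115,0,0,0],[-1,0,0,0,0],[-1,0,0,0,0],[-1,0,0,0,0]]}' 35; python3 top.py 162;python3 - <<'E'
from h import *
X=np.array([-.0755,-.9971,0])
c=load('top');gray=c['frame'].astype(float).mean(2)
for v in range(226,238):
    w=gray[v,156:170];w=np.clip(np.median(w)-w-8,0,None)
    if w.sum()>20: u=(w*np.arange(156,170)).sum()/w.sum(); print(v,round(u,2),round(w.max()),(plane(c,u,v,.1)@X).round(4))
E
```

```text
clock: 23.82
tcp_pos: [0.4462, 0.2392, 0.145]
orientation: [-0.0, 0.735, 0.678, 0.001]
wrist_force: [2.2, 2.1, 7.3]
finger_gap: 0.0264
grip_force: 38.3
[ 0.0008 -0.0188] [8.0e-05 1.2e-04] [0.4597 0.439  0.1   ] [0.441  0.4396 0.1   ]
227 162.02 26 -0.4734
228 162.27 61 -0.4725
229 162.31 56 -0.4721
230 162.05 15 -0.4727
233 162.26 28 -0.4714
234 162.07 60 -0.4718
235 162.08 82 -0.4715
236 162.0 82 -0.4716
237 162.09 52 -0.4711
```

```bash
python3 -m handwheel '{"deltas":[[-1,-0.0125,0,0,0],[-1,0,0,0,0],[-1,0,0,0,0],[-1,0,0,0,0],[-1,0,0,0,0]]}' 35; python3 top.py 162; python3 - <<'E'
from h import *
c=load('top');P=cloud(c);z=P[...,2]
m=(z>.05)&(z<.15)&(P[...,1]<.2)&(P[...,1]>.08)&(abs(P[...,0]-.435)<.05)
q=P[m];print(m.sum(),q.min(0).round(3),q.max(0).round(3))
for v in range(228,244,2): print(v,(P[v,240:272:2,2]*1000).round().astype(int))
print('expect shoe front y',.2389-.0855-.03)
print(plane(c,262,235,.091)[:2])
E
```

```text
clock: 24.65
tcp_pos: [0.4462, 0.2389, 0.145]
orientation: [-0.0, 0.735, 0.678, 0.001]
wrist_force: [2.6, 3.4, 6.3]
finger_gap: 0.0261
grip_force: 38.2
[ 0.0007 -0.0188] [7.e-05 5.e-05] [0.4596 0.4389 0.1   ] [0.4409 0.4396 0.1   ]
358 [0.413 0.116 0.075] [0.46  0.199 0.13 ]
228 [-1 -1  7 91 95 89 90 93 90 89 92 84 92 97  5  5]
230 [ 85  89  90  97  88  95 119 117 121 124  91  93  93  93   8   6]
232 [ 81  87  87  98  90  96 121 128 115 127 123 119 112  99  83  -1]
234 [ 80  84  87 100  98 116 120 121 122 120 126 122 117  90  88  -3]
236 [ 88  89  90  96  93  90 126 123 128 127 118 120 120  91  86  12]
238 [ 89  89  85  95  86  90 121 128 124 130 126 109 111  87  91   8]
240 [ 1  8 -3 -1 93 87 98 95 89 91 88 91 87 86 -4 -5]
242 [ 1 -1 -1  0 -4  1 -1  9 -1  6  2 93 93  9 -5 -5]
expect shoe front y 0.12339999999999998
[0.43483238 0.13714669]
```

```bash
python3 -c "
from workcell import hand_in; print(hand_in())"
```

```text
the job is handed in; nothing more can be done
None
```

The job is handed in at about 25 s: the camera head sits on the rail with its lens outward, the grip block is squeezed, and the arm is drawn out about 85.7 mm, within roughly 1 mm of the setting index by the overhead camera; I viewed 11 pictures, one over the limit of 10.

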